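# Make up two customers' orders at the collectors' show table

## Task

Make up the two orders from the stock in the middle of the table. The square tray gets the wooden plinth, lying flat on the tray's floor, with the little brass cup standing upright on the middle of the plinth; the oblong tray gets the card box, the flat round tin and the tall capped tube, each standing on the tray's floor just as it stands now (the card box on its long edge). Leave the hockey puck, the cased baseball and the tape dispenser where they are.

Things in the scene. Friction and masses are not known exactly. Their poses are not given: they have to be found in the camera images.
- long_tray: Oblong shallow cardboard tray, fixed to the table, 280 (its x) by 150 (its y) by 20 mm high, walls and floor 5 mm thick, so 270 by 140 mm inside. Origin: centre of its underside, on the table; z up. It is at the left or the right of the stock.
- square_tray: Square shallow cardboard tray, fixed to the table, 170 by 170 by 20 mm high, walls and floor 5 mm thick, so 160 by 160 mm inside. Origin: centre of its underside, on the table; z up. It is on the other side of the stock.
- plinth_c (a point): Centre of the loose dark wooden plinth, a flat square block 56 by 56 mm (x, y along its sides) and 30 mm high. 15 mm above its underside. Its z axis points up as it stands.
- trophy_c (a point): Centre of the little loose brass cup on a foot, 70 mm high, solid-topped; round foot 40 mm across, thin stem, bowl with straight sides 42 mm across from 28 to 70 mm above the underside. The point is 35 mm above its underside, on its axis. Its z axis points up as it stands.
- card_box_c (a point): Centre of the loose white plastic card box standing on its long edge: 95 mm long (x), 36 mm thick (y), 68 mm high. 34 mm above its underside. Its z axis points up as it stands.
- tin_c (a point): Centre of the loose flat round tin with a blue band and a paper-covered lid, 60 mm across, 28 mm high. 14 mm above its underside. Its z axis points up as it stands.
- tube_c (a point): Centre of the loose tall grey plastic tube with a black cap, 30 mm across, 80 mm high, standing on end. 40 mm above its underside. Its z axis points up as it stands.
- puck_c (a point): Centre of a black rubber hockey puck, 76 mm across, 25 mm high, lying loose among the stock. Not part of the orders.
- ball_case_c (a point): Centre of a clear display case with a baseball in it, 90 by 90 by 90 mm, loose, beyond the stock. Not part of the orders.
- dispenser_c (a point): Middle of a grey tape dispenser, 75 (x) by 150 (y) mm, 75 mm high at the roll, loose, beyond the stock; the point is 30 mm above the table. Not part of the orders.
Things that resemble listed ones, but are neither listed nor needed, are in the scene too. What is meant by the part that bears tube_c is not orange, and is the larger of those in its own colour. What is shaped like the part that bears plinth_c but purple is not meant.

How it is judged (in metres and radians):
At the end, for the whole second after the job is handed in: Card box, tin and tube stand in the oblong tray and the plinth lies in the square tray, on the floors inside the walls (height within 4 mm, tilt under 0.1 rad); the cup stands on the plinth within 12 mm of its middle, tilt under 0.1 rad; all at rest (under 0.02 m/s) (x of card_box_c in the frame of long_tray between -0.12 and 0.12 m and y of card_box_c in the frame of long_tray between -0.055 and 0.055 m and z of card_box_c in the frame of long_tray between 0.035 and 0.043 m and angle between each of card_box_c, tin_c, tube_c, plinth_c, trophy_c's own z axis and vertical below 0.1 rad and x of tin_c in the frame of long_tray between -0.12 and 0.12 m and y of tin_c in the frame of long_tray between -0.055 and 0.055 m and z of tin_c in the frame of long_tray between 0.015 and 0.023 m and x of tube_c in the frame of long_tray between -0.122 and 0.122 m and y of tube_c in the frame of long_tray between -0.057 and 0.057 m and z of tube_c in the frame of long_tray between 0.041 and 0.049 m and x of plinth_c in the frame of square_tray between -0.06 and 0.06 m and y of plinth_c in the frame of square_tray between -0.06 and 0.06 m and z of plinth_c in the frame of square_tray between 0.016 and 0.024 m and horizontal distance between trophy_c and plinth_c below 0.012 m and z of trophy_c in the frame of plinth_c between 0.046 and 0.054 m and linear speed of each of card_box, tin, tube, plinth, trophy below 0.02 m/s); the robot touches nothing.
It fails at once if the hockey puck is moved by more than 20 mm (distance of puck_c from where it was at the start of the episode above 0.02 m).
It fails at once if the cased baseball is moved by more than 20 mm (distance of ball_case_c from where it was at the start of the episode above 0.02 m).
It fails at once if the tape dispenser is moved by more than 20 mm (distance of dispenser_c from where it was at the start of the episode above 0.02 m).
It also fails if it takes over 136 s, if anything falls off the work surface, if the arm or the gripper's body presses on something with over 40 N, if the wrist force passes 120 N, or if a joint passes its speed limit or range.

## Robot

A 7-joint arm with a two-finger parallel gripper is mounted at the origin on the work surface. World frame = base frame: x ahead of the robot, y to its left, z up, the work surface at z = 0. Lengths are in mm, angles in rad, forces in N, time in s.
With the tool pointing down it reaches from about 350 to 900 mm from the base axis. Payload 19.9 kg.
Tool frame: the origin (TCP) lies on the centre line of the jaws, within the pads' length; the fingertips stand 22 mm ahead of it and the grasp point (between the pads) lies 3 mm ahead of it (env.tip_reach is the distance from the TCP to the fingertips, in mm); z points along the fingers, y is the line along which they close (so a half turn about z gives the same grasp; the last joint's range is limited). The gripper opens to 94 mm and grips with 3 to 60 N. Pads are 16 mm wide; open, the fingers measure 119 mm over their backs; the gripper's body (75 mm by 177 mm) begins 78 mm behind the grasp point.
Start: joints at [-1.212, 0.417, -0.01, 1.614, 0.005, 1.111, -0.053], TCP at [243.835, 575.452, 227.425] pointing down, gripper open.
Joint ranges: [-2.81, 2.81], [-0.39, 2.02], [-1.27, 1.25], [0.06, 2.57], [-1.19, 4.33], [0.19, 2], [-2.82, 2.82]. Speed limits (rad/s): [1.89, 1.89, 2.39, 2.39, 3.01, 3.01, 3.01].

## Interface

Orientations are given as a unit quaternion [w, x, y, z].
In Python, from bench import env gives the robot as it stands.
- The arm moves only by the shell command python3 -m crank 'ROWS' [OPENING] [FORCE]. ROWS is text: rows parted by semicolons, each of 4 numbers parted by spaces: the shift along the tool's x, y, z in cm, then the turn about the tool's z in rad. In form: dx dy dz twist; .... A call has 1 to 8 rows; each row is the pose to reach, as a shift and turn from the pose commanded when the call began, along the tool's axes at that moment; what a row does not reach only later rows make up. A row lasts 1/8 s, in which the tool goes at most 62.5 mm and 10.7 degrees, less where a joint would pass 70% of its speed; a pose out of reach is approached as far as the arm can. A call with a gripper value outside its range is refused whole. OPENING is the opening, from 0 (shut) to 1 (fully open), set as the call begins (- or left out, the last holds). The fingers move at their own pace and stop on an object; FORCE is the grip in N (left out, the last holds). Time passes only in rows, so rows that repeat a pose let the fingers close. It gives the time, the measured TCP pose, the force, the opening and the grip force at its end, in the units of the state.
- env.state(): the state, without advancing time (a new reading comes with each control period).
- env.camera(name): name is "scene" or "top" or "wrist"; returns a dict with "pixels" (400x640x3 uint8, red, green, blue), "camera_matrix" (3x3 intrinsics, pixels), "rvec" (rotation vector, rad) and "tvec" (3), from world to camera coordinates, as OpenCV has them. Camera axes: x right, y down, z forward; pixel columns grow to the right and rows downward; lengths in mm; the calibration is good to about 2 mm. A picture is of the moment at which its call begins. There is no depth.
- env.finish_job(): hands the job in; it is judged then, once.
Trained networks look in a picture, given as the dict that the camera call returned (one of the last four; its "shot" number tells which), for a name from the list of things; names that differ only in an ending like _2 or _b are one class to them, and where a whole thing is asked for, a point or a joint stands for the part that bears it (a point fixed in the world has none). Each returns a list of dicts, best first, with "conf" (0 to 1); they miss things now and then, are a little off and sometimes report something else, mostly with a low value. They report only what shows in the picture. A call takes as long as a camera call. They do not tell look-alikes from the thing itself.
- env.look_for(target, picture): "extent" ([left, top, right, bottom] in pixels, round what is visible of it).
- env.spot_point(target, picture): "uv" ([column, row] in pixels: a listed point, or the origin of a listed thing).
The state is a dict: "time": time; "joint_pos": joint angles; "joint_velocities": joint speeds; "joint_torque": joint torques, N m; "ee_pos": TCP position; "ee_rot": TCP orientation; "force": force on the tool from outside, world axes, zero at the start; "moment": the same for the moment, N m; "finger_gap": opening from 0.0 (shut) to 1.0 (fully open); "grasp_force": force on a finger pad.
Only numpy, scipy, OpenCV 4.12 (cv2) and the standard library are available. Lean on these libraries where they do the work, as an engineer would, in place of code of your own. Each camera call takes 0.05 s, during which the arm holds its last target. There are 200 camera calls.

## Working session

There is one attempt and no reset: what is moved stays moved. The work goes in short steps, Python scripts to look and compute and a shell command to move; the robot and the scene stay as the last step left them, time stands still between calls to the robot, and variables do not carry over. Pictures are saved under pics/ and viewed, at most 14 in all, crops included, and the job is handed in when it is done.

```bash
ls; mkdir -p pics; cat > h.py <<'E'
import numpy as np, cv2
from bench import env
def P(c):
    R=cv2.Rodrigues(np.array(c["rvec"],float))[0]; K=np.array(c["camera_matrix"],float); t=np.array(c["tvec"],float).ravel()
    return K,R,t
def ray(c,uv):
    K,R,t=P(c); d=R.T@np.linalg.inv(K)@np.array([uv[0],uv[1],1.]); return -R.T@t,d
def at(c,uv,z):
    o,d=ray(c,uv); return o+d*(z-o[2])/d[2]
def tri(obs):
    A=np.zeros((3,3));b=np.zeros(3)
    for c,uv in obs:
        o,d=ray(c,uv);d=d/np.linalg.norm(d);M=np.eye(3)-np.outer(d,d);A+=M;b+=M@o
    return np.linalg.solve(A,b)
def proj(c,p):
    K,R,t=P(c); q=K@(R@np.array(p,float)+t); return q[:2]/q[2]
def save(c,n,crop=None,s=1):
    im=np.array(c["pixels"])[:,:,::-1]
    if crop: l,t,r,b=crop; im=im[t:b,l:r]
    cv2.imwrite("pics/"+n,cv2.resize(im,None,fx=s,fy=s,interpolation=cv2.INTER_CUBIC))
E
python3 - <<'E'
from h import *
T=env.camera("top");S=env.camera("scene");save(T,"top.png");save(S,"scene.png")
for n in ["long_tray","square_tray","plinth_c","trophy_c","card_box_c","tin_c","tube_c","puck_c","ball_case_c","dispenser_c"]:
    for k,c in (("T",T),("S",S)):
        print(n,k,[(np.round(d["uv"]).tolist(),round(d["conf"],2),np.round(at(c,d["uv"],{"plinth_c":15,"trophy_c":35,"card_box_c":34,"tin_c":14,"tube_c":40,"puck_c":12,"ball_case_c":45,"dispenser_c":30}.get(n,0))[:2]).tolist()) for d in env.spot_point(n,c) if d["conf"]>.2])
print(env.state())
E
```

```text
pics
long_tray T [([479.0, 244.0], 0.9, [505.0, -329.0])]
long_tray S [([276.0, 143.0], 0.55, [513.0, -324.0])]
square_tray T [([184.0, 252.0], 0.68, [495.0, 310.0])]
square_tray S [([444.0, 304.0], 0.85, [502.0, 316.0])]
plinth_c T [([266.0, 204.0], 0.92, [594.0, 131.0]), ([207.0, 170.0], 0.65, [671.0, 261.0])]
plinth_c S [([350.0, 260.0], 0.91, [595.0, 134.0]), ([362.0, 323.0], 0.91, [667.0, 266.0]), ([445.0, 301.0], 0.68, [506.0, 317.0])]
trophy_c T [([324.0, 269.0], 0.76, [454.0, 8.0]), ([374.0, 126.0], 0.63, [758.0, -102.0]), ([478.0, 242.0], 0.54, [507.0, -314.0]), ([321.0, 201.0], 0.24, [597.0, 13.0])]
trophy_c S [([368.0, 193.0], 0.93, [454.0, 9.0])]
card_box_c T [([269.0, 274.0], 0.9, [446.0, 123.0])]
card_box_c S [([399.0, 221.0], 0.59, [451.0, 118.0])]
tin_c T [([479.0, 242.0], 0.44, [508.0, -323.0]), ([266.0, 202.0], 0.23, [598.0, 132.0])]
tin_c S [([284.0, 193.0], 0.78, [604.0, -123.0])]
tube_c T [([320.0, 203.0], 0.68, [592.0, 16.0]), ([342.0, 236.0], 0.67, [523.0, -31.0]), ([327.0, 168.0], 0.62, [667.0, -1.0]), ([374.0, 127.0], 0.31, [756.0, -102.0])]
tube_c S [([319.0
[... 425 characters left out ...]
rray([-1.21150994,  0.41738351, -0.01029444,  1.61363855,  0.00470184,
        1.11072207, -0.05300831]), 'joint_velocities': array([ 0.00016476, -0.0002384 , -0.00045428, -0.00167644,  0.00049442,
       -0.00105911, -0.00171556]), 'joint_torque': array([ 3.07290011e-04, -8.51016927e+01,  6.39217459e-01, -4.26273429e+01,
       -4.86884394e-02,  1.37125683e-02, -6.59691992e-06]), 'ee_pos': array([243.82363915, 575.42918055, 227.41919496]), 'ee_rot': array([ 1.02605336e-05,  1.99059243e-01,  9.79987456e-01, -6.59815010e-05]), 'force': array([-0.66439474, -0.19079477,  0.94008255]), 'moment': array([ 0.07537916, -0.00405777, -0.02555769]), 'grasp_force': 0.0, 'finger_gap': 1.0023214036513612}
```

View pics/top.png

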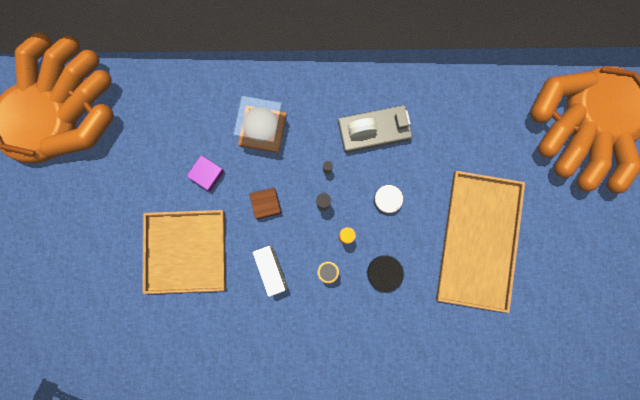

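View pics/scene.png

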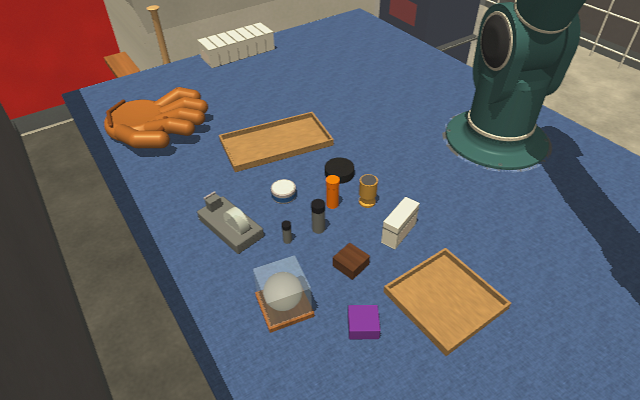

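Top view: tube candidates are the larger grey (323,201), the smaller grey (328,167) and the orange (348,236). Only the larger grey is both non-orange and the larger of its colour. Plinth candidates are brown (265,203) and purple (205,173), and the brown one is meant. I'll confirm with a crop and measure top faces and angles.

```bash
python3 - <<'E'
from h import *
T=env.camera("top");S=env.camera("scene");save(S,"crop.png",(260,165,420,345),3.3)
im=np.array(T["pixels"]);hsv=cv2.cvtColor(im,cv2.COLOR_RGB2HSV)
def seg(box,m,z,n):
    l,t,r,b=box; k=np.zeros(m.shape,np.uint8);k[t:b,l:r]=m[t:b,l:r]
    cs,_=cv2.findContours(k,cv2.RETR_EXTERNAL,cv2.CHAIN_APPROX_NONE);c=max(cs,key=cv2.contourArea)
    w=np.array([at(T,p[0],z)[:2] for p in c],np.float32)
    (cx,cy),wh,a=cv2.minAreaRect(w); print(n,round(cx),round(cy),np.round(wh),"ang of side1 deg",round(a,1))
H,s,v=[hsv[...,i].astype(int) for i in range(3)]
blue=(H>95)&(H<125)&(s>60)
seg((245,180,290,222),(~blue).astype(np.uint8),25,"plinth")
seg((245,235,300,305),((s<60)&(v>200)).astype(np.uint8),68,"card")
seg((370,180,410,220),(~blue&(v>90)).astype(np.uint8),28,"tin")
seg((310,190,335,212),(~blue).astype(np.uint8),60,"tube")
seg((312,257,345,287),(~blue).astype(np.uint8),65,"cup")
seg((130,200,235,300),(~blue).astype(np.uint8),20,"sq")
seg((425,165,535,315),(~blue).astype(np.uint8),20,"long")
print("tri")
for n,tu,su in [("plinth",(266,204),(350,260)),("cup",(324,269),(368,193)),("card",(269,274),(399,221)),("tube",(320,203),(319,217)),("tin",(389,200),(284,192))]:
    print(n,np.round(tri([(T,tu),(S,su)])))
W=env.camera("wrist");K,R,t=P(W);print("wristcam pos",-R.T@t,"axis",R[2],K)
E
```

```text
plinth 596 133 [60. 58.] ang of side1 deg 13.5
card 454 121 [96. 37.] ang of side1 deg 19.9
tin 602 -131 [61. 61.] ang of side1 deg 62.4
tube 594 9 [29. 35.] ang of side1 deg 89.3
cup 450 1 [44. 43.] ang of side1 deg 44.5
sq 495 306 [174. 176.] ang of side1 deg 1.4
long 511 -325 [156. 283.] ang of side1 deg 79.7
tri
plinth [595. 132.  12.]
cup [454.   9.  35.]
card [449. 121.  34.]
tube [593.  15.  41.]
tin [ 600. -134.    6.]
wristcam pos [167.41730547 607.9259809  384.21709363] axis [ 0.25869344 -0.1106995  -0.9595954 ] [[309.58748331   0.         324.75646784]
 [  0.         309.58748331 201.85386955]
 [  0.           0.           1.        ]]
```

View pics/crop.png

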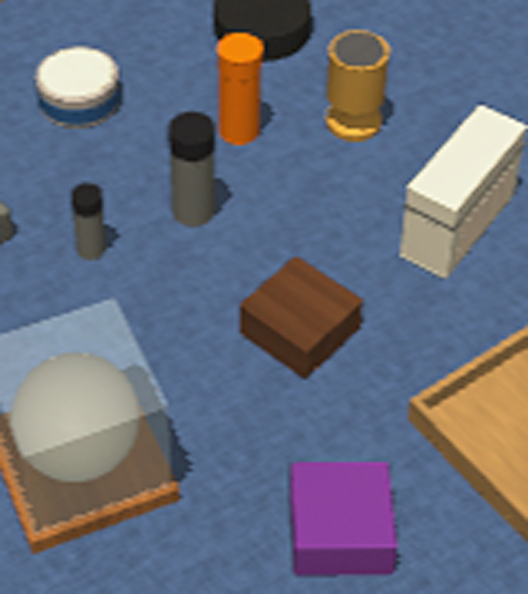

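The crop confirms the larger grey tube (crop 192,170) and the brown plinth (crop 300,315). Starting with the plinth.

```bash
cat >> h.py <<'E'
def to(x,y,z,close=None):
    s=env.state(); w,a,b,c=s["ee_rot"]; psi=2*np.arctan2(b,a)  # tool x heading
    X=np.array([np.cos(psi),np.sin(psi)]);Y=np.array([np.sin(psi),-np.cos(psi)])
    d=np.array([x,y,z])-s["ee_pos"]; tw=0
    if close is not None:
        cur=np.degrees(psi)-90; tw=-np.radians((close-cur+90)%180-90)
    print("TCP",np.round(s["ee_pos"],1),"close",round((np.degrees(psi)-90)%180,1),"t",s["time"],"gap",round(s["finger_gap"],3),"gf",round(s["grasp_force"],1),"j7",round(s["joint_pos"][6],2))
    print("ROW %.2f %.2f %.2f %.3f"%(d[:2]@X/10,d[:2]@Y/10,-d[2]/10,tw))
E
python3 -c "
from h import *
to(596,133,160,13.5)"
```

```text
TCP [243.8 575.5 227.4] close 67.0 t 1.25 gap 0.999 gf 0.0 j7 -0.05
ROW -49.69 -27.00 6.74 0.934
```

```bash
python3 -m crank '-49.7 -27 6.7 0.934;-49.7 -27 6.7 0.934;-49.7 -27 6.7 0.934;-49.7 -27 6.7 0.934;-49.7 -27 6.7 0.934;-49.7 -27 6.7 0.934;-49.7 -27 6.7 0.934;-49.7 -27 6.7 0.934'
python3 -c "
from h import *
to(596,133,160,13.5)"
```

```text
time: 2.25
ee_pos: [554.2, 185.5, 168.7]
ee_rot: [0.0, 0.619, 0.786, 0.0]
force: [-0.1, 0.6, 0.4]
finger_gap: 0.999
grasp_force: 0.0
TCP [554.2 185.5 168.7] close 13.5 t 2.25 gap 0.999 gf 0.0 j7 0.0
ROW -6.08 2.84 0.87 0.001
```

```bash
python3 -m crank '-6.1 2.8 0.9 0;-6.1 2.8 0.9 0;-6.1 2.8 0.9 0'
cat >> h.py <<'E'
def look(n,z,name=None):
    W=env.camera("wrist")
    if name: save(W,name)
    for d in env.spot_point(n,W)[:3]: print(n,np.round(d["uv"]),round(d["conf"],2),np.round(at(W,d["uv"],z)[:2],1))
    return W
def seg(c,m,z,near,r=90):
    """min-area rect (world, at height z) of the mask blob nearest the world point near"""
    m=m.astype(np.uint8); u=proj(c,(*near,z)); cs,_=cv2.findContours(m,cv2.RETR_EXTERNAL,cv2.CHAIN_APPROX_NONE)
    cs=[k for k in cs if cv2.contourArea(k)>60]; k=max(cs,key=lambda k:cv2.pointPolygonTest(k,(float(u[0]),float(u[1])),True))
    w=np.array([at(c,p[0],z)[:2] for p in k],np.float32); q=cv2.minAreaRect(w); print("seg",np.round(q[0],1),np.round(q[1],1),round(q[2],1)); return q
E
python3 - <<'E'
from h import *
W=look("plinth_c",15,"w1.png")
to(596,133,160)
E
```

```text
time: 2.62
ee_pos: [594.5, 134.3, 159.5]
ee_rot: [-0.0, 0.619, 0.785, -0.0]
force: [-0.8, 0.4, -0.5]
finger_gap: 0.998
grasp_force: 0.0
plinth_c [328. 198.] 0.87 [597.3 133.1]
plinth_c [432.  77.] 0.61 [661.9 265.8]
plinth_c [283. 394.] 0.51 [ 603.  -125.8]
TCP [594.  135.7 159.8] close 13.6 t 2.725 gap 0.997 gf 0.0 j7 0.12
ROW -0.31 0.13 -0.02 0.000
```

View pics/w1.png

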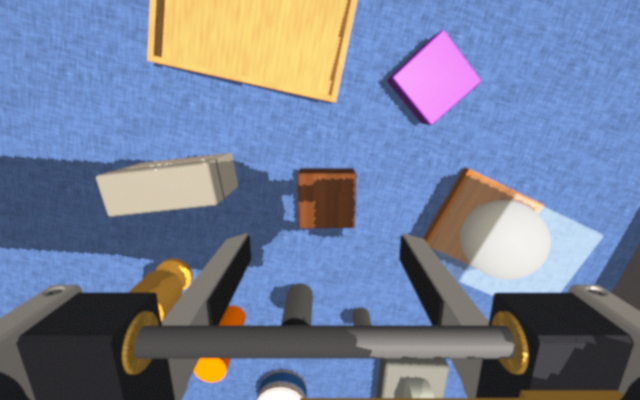

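The wrist view shows the plinth (297–355, 168–230) squared up with the jaws. Descending to TCP z=26 and gripping.

```bash
python3 -m crank '-0.3 0.2 13.4 0;-0.3 0.2 13.4 0;-0.3 0.2 13.4 0;-0.3 0.2 13.4 0;-0.3 0.2 13.4 0'
python3 -m crank '0 0 0 0;0 0 0 0;0 0 0 0;0 0 0 0;0 0 0 0;0 0 0 0;0 0 -1 0' 0.45 25
python3 -c "
from h import *
to(495,306,130)"
```

```text
time: 3.35
ee_pos: [598.6, 132.5, 28.2]
ee_rot: [0.001, 0.619, 0.786, 0.001]
force: [-0.0, -0.5, 0.4]
finger_gap: 0.997
grasp_force: 0.0
time: 4.22
ee_pos: [596.7, 131.6, 35.4]
ee_rot: [-0.0, 0.619, 0.785, -0.001]
force: [0.1, -0.5, -0.2]
finger_gap: 0.595
grasp_force: 25.0
TCP [596.7 131.6  35.4] close 13.5 t 4.225 gap 0.595 gf 25.0 j7 0.18
ROW 19.33 -5.81 -9.46 0.000
```

```bash
python3 -m crank '0 0 -8 0;19.3 -5.8 -8 0;19.3 -5.8 -8 0;19.3 -5.8 -8 0;19.3 -5.8 -8 0;19.3 -5.8 -8 0;19.3 -5.8 -8 0' 
python3 - <<'E'
from h import *
W=look("square_tray",5)
to(495,306,32)
E
```

```text
time: 5.1
ee_pos: [496.7, 304.1, 115.7]
ee_rot: [0.0, 0.62, 0.785, -0.0]
force: [0.3, -0.4, -1.2]
finger_gap: 0.593
grasp_force: 25.0
square_tray [325. 204.] 0.92 [496.  306.3]
TCP [496.6 304.2 115.6] close 13.4 t 5.2 gap 0.592 gf 25.0 j7 -0.21
ROW 0.21 -0.12 8.36 0.000
```

```bash
python3 -m crank '0 0 5 0;0 0 7 0;0 0 8.4 0;0 0 8.4 0;0 0 8.4 0;0 0 8.4 0'
python3 -m crank '0 0 0 0;0 0 0 0;0 0 0 0;0 0 0 0' 0.8
python3 -m crank '0 0 -5 0;0 0 -10 0;0 0 -14 0;0 0 -14 0;0 0 -14 0'
python3 - <<'E'
from h import *
W=look("plinth_c",20)
to(453,122,190,110)
E
```

```text
time: 5.95
ee_pos: [496.0, 306.1, 32.3]
ee_rot: [0.0, 0.619, 0.785, 0.0]
force: [0.5, 0.1, -0.8]
finger_gap: 0.595
grasp_force: 25.0
time: 6.45
ee_pos: [495.7, 305.8, 31.6]
ee_rot: [0.0, 0.619, 0.785, -0.0]
force: [-0.1, 0.5, -0.5]
finger_gap: 0.803
grasp_force: 0.0
time: 7.08
ee_pos: [495.3, 305.8, 171.0]
ee_rot: [-0.0, 0.619, 0.785, -0.0]
force: [0.4, 0.4, -0.8]
finger_gap: 0.803
grasp_force: 0.0
plinth_c [324. 191.] 0.65 [492.3 309.2]
TCP [495.2 305.5 170.4] close 13.5 t 7.175 gap 0.798 gf 0.0 j7 -0.23
ROW -16.86 -8.39 -1.96 1.458
```

```bash
python3 -c "
from h import *
to(453,7,200,62)"
```

```text
TCP [495.2 305.5 170.4] close 13.5 t 7.175 gap 0.798 gf 0.0 j7 -0.23
ROW -28.04 -11.08 -2.96 -0.846
```

```bash
python3 -m crank '-28 -11.1 -3 -0.846;-28 -11.1 -3 -0.846;-28 -11.1 -3 -0.846;-28 -11.1 -3 -0.846;-28 -11.1 -3 -0.846;-28 -11.1 -3 -0.846;-28 -11.1 -3 -0.846' 1
python3 - <<'E'
from h import *
W=look("trophy_c",35,"w2.png")
im=np.array(W["pixels"])
to(453,7,200,62)
E
```

```text
time: 8.05
ee_pos: [453.1, 8.0, 201.1]
ee_rot: [-0.0, 0.243, 0.97, -0.0]
force: [0.5, 0.4, -0.4]
finger_gap: 0.998
grasp_force: 0.0
trophy_c [315. 192.] 0.63 [447.9  -2.2]
TCP [453.2   8.7 201.1] close 62.0 t 8.15 gap 0.995 gf 0.0 j7 1.06
ROW -0.07 -0.16 0.11 0.001
```

View pics/w2.png

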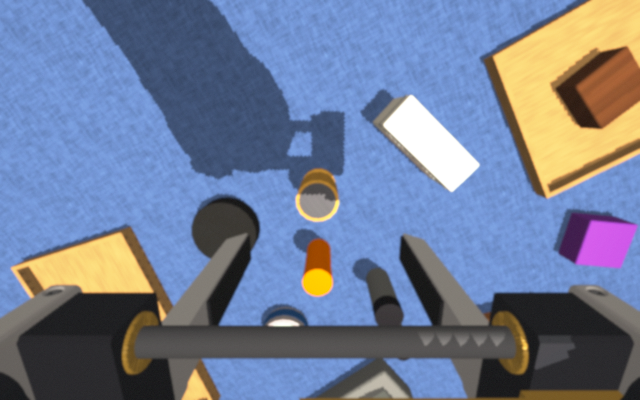

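The cup's rim is centred at (318,200) and its foot shows at (318,178). The orange tube is clear of the fingers at (318,283).

```bash
python3 - <<'E'
from h import *
W=env.camera("wrist"); p=at(W,(318,199),70); q=at(W,(318,182),2); print(p,q)
T=env.camera("top"); hsv=cv2.cvtColor(np.array(T["pixels"]),cv2.COLOR_RGB2HSV)
to(p[0],p[1],52)
E
```

```text
[448.61176777   3.35328411  70.        ] [446.50526538   2.70667704   2.        ]
TCP [453.2   8.7 201.3] close 62.1 t 8.25 gap 1.002 gf 0.0 j7 1.06
ROW 0.16 -0.69 14.93 0.000
```

```bash
python3 -m crank '0.15 -0.65 4 0;0.15 -0.65 9 0;0.15 -0.65 14.9 0;0.15 -0.65 14.9 0;0.15 -0.65 14.9 0'
python3 -m crank '0 0 0 0;0 0 0 0;0 0 0 0;0 0 0 0;0 0 0 0;0 0 0 0' 0.3 30
python3 -m crank '0 0 -5 0;0 0 -10 0;0 0 -15 0;0 0 -15 0'
python3 -c "
from h import *
to(495.5,305.8,200,13.5)"
```

```text
time: 8.88
ee_pos: [449.7, 2.9, 54.3]
ee_rot: [0.001, 0.242, 0.97, 0.0]
force: [0.3, -0.6, 1.1]
finger_gap: 1.0
grasp_force: 0.0
time: 9.62
ee_pos: [448.8, 2.6, 52.6]
ee_rot: [-0.0, 0.242, 0.97, -0.0]
force: [0.2, -1.0, 0.7]
finger_gap: 0.44
grasp_force: 30.0
time: 10.12
ee_pos: [450.4, 2.8, 205.6]
ee_rot: [0.002, 0.242, 0.97, 0.001]
force: [0.1, -0.6, -2.2]
finger_gap: 0.444
grasp_force: 30.0
TCP [450.4   2.8 205.6] close 62.0 t 10.125 gap 0.444 gf 30.0 j7 1.07
ROW 10.24 28.87 0.56 0.846
```

```bash
python3 - <<'E'
from h import *
T=env.camera("top");S=env.camera("scene");save(T,"t2.png",(130,190,300,310),4)
im=np.array(T["pixels"]).astype(int);g=im.sum(2)
seg(T,(g<230),25,(495.5,306))
for n,c in (("T",T),("S",S)):
  for d in env.spot_point("plinth_c",c)[:2]: print(n,d["uv"],np.round(at(c,d["uv"],20)[:2],1))
  for d in env.spot_point("trophy_c",c)[:2]: print(n,d["uv"],np.round(at(c,d["uv"],188)[:2],1))
W=env.camera("wrist");save(W,"w3.png");print([ (d["uv"],np.round(at(W,d["uv"],188),1)) for d in env.spot_point("trophy_c",W)][:2], proj(W,(450.4,2.8,188.6)))
E
```

```text
seg [487.5 287.8] [39.1 71.4] 62.6
T [181.4, 255.0] [487.6 310.1]
T [204.3, 171.7] [666.  264.6]
S [362.6, 323.2] [667.9 269.7]
S [443.7, 293.8] [499.  306.3]
[([321.7, 252.7], array([446.3,   1.3, 188. ]))] [327.00563122 257.53393961]
```

View pics/t2.png

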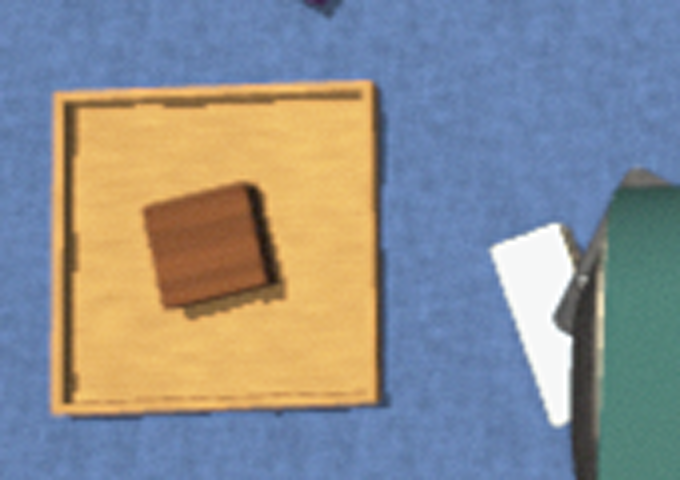

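View pics/w3.png

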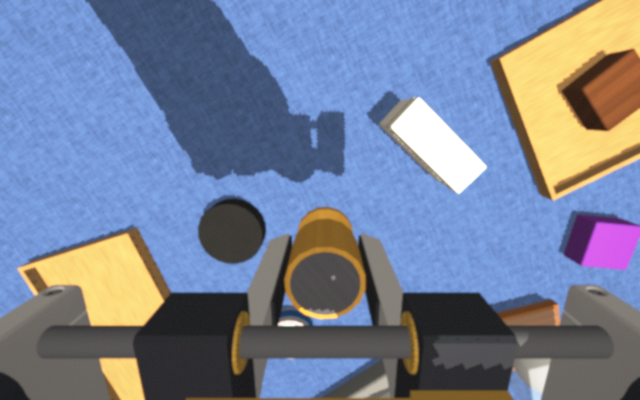

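The plinth's top face in the crop has corners (143,208), (247,183), (271,283) and (165,305). The held cup is upright, with its top centred at about (325,277).

```bash
python3 - <<'E'
from h import *
T=env.camera("top");W=env.camera("wrist")
print(at(T,(181.6,251.2),35),at(T,(265/4+130+0,0),35)[:1]); print(at(W,(325,277),223), at(W,(325,276),223))
print(env.state()["ee_pos"])
E
```

```text
[495.39885643 305.56951772  35.        ] [1051.06684995]
[444.56951745   4.77441071 223.        ] [444.08220414   5.03278357 223.        ]
[448.71162713   2.57215184 202.21251752]
```

```bash
python3 -m crank '9.9 28.95 0 0;9.9 28.95 0 0;9.9 28.95 0 0;9.9 28.95 0 0;9.9 28.95 0 0;9.9 28.95 0 0;9.9 28.95 4 0;9.9 28.95 8 0'
python3 -m crank '0 0 0 0;0 0 0 0'
python3 - <<'E'
from h import *
W=env.camera("wrist");save(W,"w4.png")
to(497.3,304.8,88.3)
E
```

```text
time: 11.62
ee_pos: [497.5, 304.0, 121.6]
ee_rot: [0.0, 0.242, 0.97, 0.0]
force: [1.2, -0.4, -2.7]
finger_gap: 0.439
grasp_force: 30.0
time: 11.88
ee_pos: [498.1, 304.6, 124.0]
ee_rot: [0.0, 0.242, 0.97, 0.0]
force: [-0.5, 0.1, -0.5]
finger_gap: 0.441
grasp_force: 30.0
TCP [498.3 304.9 124.4] close 62.0 t 11.925 gap 0.442 gf 30.0 j7 0.57
ROW 0.08 -0.05 3.61 0.000
```

View pics/w4.png

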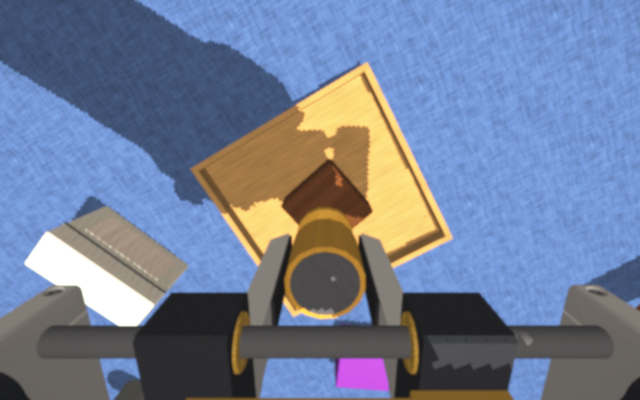

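The cup is centred over the plinth (corners at about 283 and 371, cup axis at about 325). Lowering it gently.

```bash
python3 -m crank '0.05 0 1.5 0;0.05 0 3 0;0.05 0 3.4 0;0.05 0 3.6 0;0.05 0 3.65 0;0.05 0 3.65 0'
python3 -m crank '0 0 0 0;0 0 0 0;0 0 0 0;0 0 0 0' 0.7
python3 -m crank '0 0 -4 0;0 0 -9 0;0 0 -13 0;0 0 -13 0;0 0 -13 0'
python3 - <<'E'
from h import *
S=env.camera("scene");save(S,"s2.png",(350,150,530,300),3)
to(453,121,190,110)
E
```

```text
time: 12.68
ee_pos: [496.7, 304.5, 87.5]
ee_rot: [-0.0, 0.242, 0.97, -0.0]
force: [-13.3, -8.8, 33.4]
finger_gap: 0.442
grasp_force: 30.0
time: 13.18
ee_pos: [497.0, 305.0, 86.0]
ee_rot: [0.0, 0.242, 0.97, -0.0]
force: [0.7, 0.6, -0.2]
finger_gap: 0.701
grasp_force: 0.0
time: 13.8
ee_pos: [496.6, 304.8, 215.4]
ee_rot: [-0.0, 0.242, 0.97, -0.0]
force: [0.4, -0.1, 0.0]
finger_gap: 0.699
grasp_force: 0.0
TCP [496.5 304.7 215. ] close 62.0 t 13.85 gap 0.702 gf 0.0 j7 0.55
ROW -4.78 -18.26 2.50 -0.838
```

View pics/s2.png

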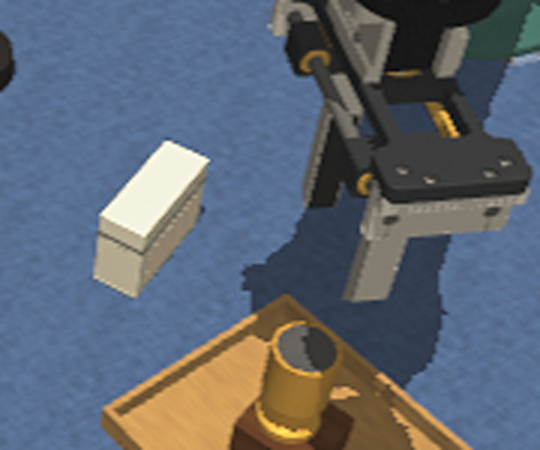

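The cup stands on the plinth. Next, the card box.

```bash
python3 -m crank '-4.8 -18.3 2.5 -0.838;-4.8 -18.3 2.5 -0.838;-4.8 -18.3 2.5 -0.838;-4.8 -18.3 2.5 -0.838;-4.8 -18.3 2.5 -0.838;-4.8 -18.3 2.5 -0.838;-4.8 -18.3 2.5 -0.838' 1
python3 - <<'E'
from h import *
W=look("card_box_c",34); im=np.array(W["pixels"]).astype(int)
q=seg(W,(im.min(2)>205),68,(453,121))
T=env.camera("top")
b=cv2.boxPoints(q); cv=W["pixels"].copy()[...,::-1].copy()
for p in b: cv2.circle(cv,tuple(int(k) for k in proj(W,(*p,68))),3,(0,0,255),-1)
cv2.imwrite("pics/w5.png",cv[60:340,120:520])
to(q[0][0],q[0][1],52,110)
E
```

```text
time: 14.72
ee_pos: [453.2, 120.9, 190.6]
ee_rot: [-0.001, -0.173, 0.985, -0.0]
force: [-0.3, -0.4, 0.1]
finger_gap: 1.003
grasp_force: 0.0
seg [460.6 123.2] [76.8 36.2] 19.4
TCP [453.3 121.  190.9] close 110.0 t 14.875 gap 1.001 gf 0.0 j7 1.63
ROW -0.76 -0.05 13.89 -0.001
```

View pics/w5.png

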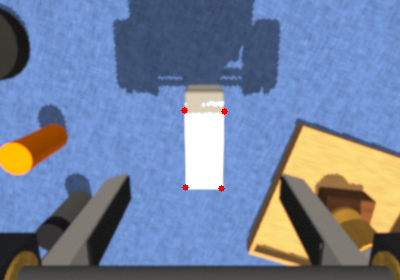

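Closing axis is centred on the box. The shaded end (crop rows 88–110) explains the short segment. Centre is about (452,121), so I go straight down.

```bash
python3 -m crank '0 0 5 0;0 0 10 0;0 0 15 0;0 0 15 0;0 0 15 0'
python3 -m crank '0 0 0 0;0 0 0 0;0 0 0 0;0 0 0 0;0 0 0 0;0 0 0 0' 0.25 25
python3 -m crank '0 0 -5 0;0 0 -10 0;0 0 -15 0;0 0 -15 0'
python3 - <<'E'
from h import *
u=np.array([.984,-.179]);c=np.array([509,-325])
p=c-70*u;print(p)
to(p[0],p[1],190,79.7)
E
```

```text
time: 15.5
ee_pos: [454.2, 121.1, 42.6]
ee_rot: [0.001, -0.174, 0.985, 0.0]
force: [0.6, -1.3, -0.1]
finger_gap: 1.001
grasp_force: 0.0
time: 16.25
ee_pos: [453.4, 120.9, 41.1]
ee_rot: [-0.0, -0.174, 0.985, -0.0]
force: [-0.2, -1.3, 0.6]
finger_gap: 0.399
grasp_force: 0.9
time: 16.75
ee_pos: [454.9, 121.4, 194.2]
ee_rot: [0.003, -0.174, 0.985, 0.001]
force: [-0.2, -0.4, -1.6]
finger_gap: 0.383
grasp_force: 25.0
[ 440.12 -312.47]
TCP [454.9 121.4 194.2] close 110.0 t 16.75 gap 0.383 gf 25.0 j7 1.63
ROW 16.23 -40.26 0.42 0.529
```

```bash
python3 -m crank '16.2 -40.3 0 0.529;16.2 -40.3 0 0.529;16.2 -40.3 0 0.529;16.2 -40.3 0 0.529;16.2 -40.3 0 0.529;16.2 -40.3 0 0.529;16.2 -40.3 0 0.529;16.2 -40.3 0 0.529'
python3 - <<'E'
from h import *
W=look("long_tray",0,"w6.png")
to(440,-312.5,46,79.7)
E
```

```text
time: 17.75
ee_pos: [437.0, -317.4, 189.8]
ee_rot: [-0.001, 0.093, 0.996, -0.001]
force: [-0.2, -0.2, -2.0]
finger_gap: 0.381
grasp_force: 25.0
TCP [ 438.4 -313.2  189.8] close 79.6 t 17.85 gap 0.382 gf 25.0 j7 2.14
ROW -0.15 0.09 14.38 -0.001
```

View pics/w6.png

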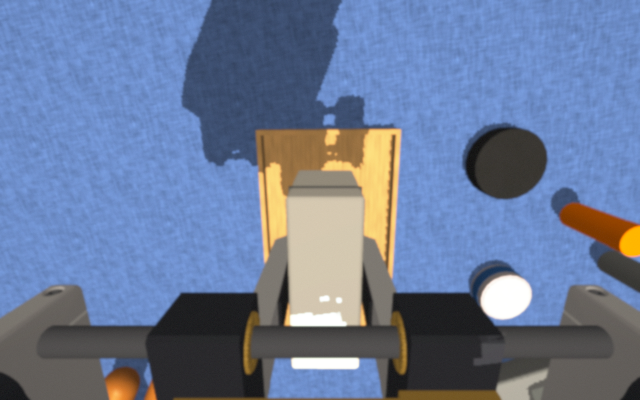

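```bash
python3 - <<'E'
from h import *
W=env.camera("wrist");u=np.array([.984,-.179]);v=np.array([.179,.984]);c=np.array([509,-325])
for uv,z in [((256,129),20),((401,129),20),((328,129),20),((325,187),217),((325,367),217),((325,172),149)]:
    p=at(W,uv,z)[:2]; print(uv,np.round(p,1),"local",np.round([(p-c)@u,(p-c)@v],1))
s=env.state();print(s["ee_pos"],s["force"])
E
```

```text
(256, 129) [ 361.  -371.1] local [-137.3  -71.8]
(401, 129) [ 387.7 -224.3] local [-137.4   77.4]
(328, 129) [ 374.3 -298.2] local [-137.4    2.3]
(325, 187) [ 387.7 -303.7] local [-123.2   -0.8]
(325, 367) [ 481.6 -320.8] local [-27.7  -0.7]
(325, 172) [ 393.9 -304.9] local [-116.9   -0.8]
[ 438.83058985 -312.35885149  190.11454082] [ 0.02792672  0.92945525 -1.05477479]
```

```bash
python3 -m crank '-0.6 0.2 5 0;-0.6 0.2 10 0;-0.6 0.2 13.3 0;-0.6 0.2 14.1 0;-0.6 0.2 14.3 0;-0.6 0.2 14.3 0;-0.6 0.2 14.3 0'
python3 -m crank '0 0 0 0;0 0 0 0;0 0 0 0;0 0 0 0' 0.6
python3 -m crank '0 0 -5 0;0 0 -10 0;0 0 -14 0;0 0 -14 0;0 0 -14 0'
python3 - <<'E'
from h import *
W=look("tin_c",14,"w7.png")
to(594,13,190,90)
E
```

```text
time: 18.77
ee_pos: [445.9, -312.5, 49.2]
ee_rot: [0.001, 0.09, 0.996, -0.0]
force: [0.7, 0.3, -1.9]
finger_gap: 0.382
grasp_force: 25.0
time: 19.27
ee_pos: [445.4, -312.4, 48.2]
ee_rot: [0.0, 0.09, 0.996, -0.0]
force: [0.0, -0.0, -0.1]
finger_gap: 0.599
grasp_force: 0.0
time: 19.9
ee_pos: [445.1, -312.1, 187.6]
ee_rot: [-0.0, 0.09, 0.996, 0.0]
force: [-0.4, -0.1, -0.9]
finger_gap: 0.6
grasp_force: 0.0
tin_c [494. 283.] 0.58 [ 595.2 -131.5]
TCP [ 444.8 -312.1  187.1] close 79.7 t 20.0 gap 0.6 gf 0.0 j7 2.14
ROW -8.86 34.65 -0.29 -0.180
```

View pics/w7.png

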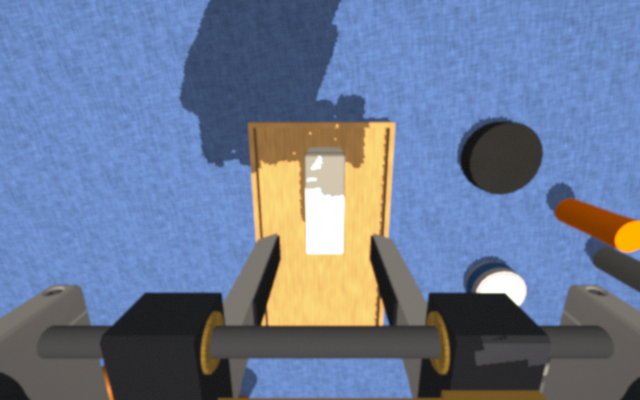

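The card box stands in the tray (304–345, 150–254). Next the tin, measured from above on the way.

```bash
python3 -c "
from h import *
to(602,-131,160)"
```

```text
TCP [ 444.8 -312.1  187.1] close 79.7 t 20.0 gap 0.6 gf 0.0 j7 2.14
ROW -12.22 20.62 2.71 0.000
```

```bash
python3 -m crank '-12.2 20.6 2.7 0;-12.2 20.6 2.7 0;-12.2 20.6 2.7 0;-12.2 20.6 2.7 0;-12.2 20.6 2.7 0;-12.2 20.6 2.7 0' 1
python3 - <<'E'
from h import *
W=look("tin_c",14); im=np.array(W["pixels"]).astype(int)
q=seg(W,(im.min(2)>150),28,(602,-131))
q2=seg(W,((im[...,2]-im[...,0])<25)&(im.min(2)>60),28,(602,-131))
to(*q[0],25)
E
```

```text
time: 20.75
ee_pos: [601.5, -132.1, 160.2]
ee_rot: [-0.001, 0.09, 0.996, -0.0]
force: [0.3, -0.4, -0.1]
finger_gap: 1.0
grasp_force: 0.0
tin_c [326. 195.] 0.74 [ 600.3 -130.8]
tin_c [120. 140.] 0.45 [ 510.3 -316.9]
seg [ 603.3 -132.8] [60.5 56.6] 44.7
seg [ 601.1 -131.4] [59.7 59.6] 34.7
TCP [ 601.4 -132.8  160.9] close 79.6 t 20.85 gap 1.0 gf 0.0 j7 1.76
ROW -0.19 0.03 13.59 0.000
```

```bash
python3 -m crank '0 0.1 5 0;0 0.1 10 0;0 0.1 13.5 0;0 0.1 13.5 0;0 0.1 13.5 0'
python3 -m crank '0 0 0 0;0 0 0 0;0 0 0 0;0 0 0 0;0 0 0 0;0 0 0 0' 0.45 20
python3 -m crank '0 0 0 0;0 0 -5 0;0 0 -10 0;0 0 -10 0'
python3 -c "
from h import *
to(585,-337,31.5,79.7)"
```

```text
time: 21.48
ee_pos: [602.0, -131.5, 26.4]
ee_rot: [-0.0, 0.091, 0.996, -0.0]
force: [-0.6, 0.5, -0.1]
finger_gap: 0.996
grasp_force: 0.0
time: 22.22
ee_pos: [602.4, -130.5, 26.3]
ee_rot: [0.0, 0.09, 0.996, -0.0]
force: [-2.4, -0.1, 4.6]
finger_gap: 0.637
grasp_force: 20.0
time: 22.72
ee_pos: [604.1, -130.9, 129.6]
ee_rot: [0.003, 0.09, 0.996, -0.0]
force: [0.6, -0.8, -2.7]
finger_gap: 0.636
grasp_force: 20.0
TCP [ 604.1 -130.9  129.6] close 79.7 t 22.725 gap 0.636 gf 20.0 j7 1.78
ROW -1.80 -20.62 9.81 -0.000
```

```bash
python3 -m crank '-1.8 -20.6 0 0;-1.8 -20.6 0 0;-1.8 -20.6 0 0;-1.8 -20.6 0 0;-1.8 -20.6 5 0;-1.8 -20.6 5 0;-1.8 -20.6 5 0'
python3 -c "
from h import *
to(585,-337,31.5,79.7)"
```

```text
time: 23.6
ee_pos: [583.8, -335.9, 77.1]
ee_rot: [0.0, 0.089, 0.996, -0.0]
force: [-0.2, -0.2, -0.4]
finger_gap: 0.636
grasp_force: 20.0
TCP [ 583.8 -335.9   77.1] close 79.7 t 23.6 gap 0.636 gf 20.0 j7 2.12
ROW -0.14 -0.09 4.56 0.001
```

```bash
python3 -m crank '0 0 2.5 0;0 0 4 0;0 0 4.4 0;0 0 4.5 0;0 0 4.5 0;0 0 4.5 0'
python3 -m crank '0 0 0 0;0 0 0 0;0 0 0 0;0 0 0 0' 0.85
python3 -m crank '0 0 -5 0;0 0 -10 0;0 0 -15 0;0 0 -16 0;0 0 -16 0'
python3 -c "
from h import *
W=look('tin_c',19)
to(594,14,190,90)"
```

```text
time: 24.35
ee_pos: [583.5, -336.6, 31.7]
ee_rot: [0.0, 0.09, 0.996, -0.0]
force: [-0.1, 0.2, -0.6]
finger_gap: 0.631
grasp_force: 20.0
time: 24.85
ee_pos: [583.3, -336.4, 31.2]
ee_rot: [0.0, 0.09, 0.996, -0.0]
force: [-0.0, 0.0, -0.2]
finger_gap: 0.85
grasp_force: 0.0
time: 25.48
ee_pos: [583.4, -336.4, 191.3]
ee_rot: [0.0, 0.09, 0.996, -0.0]
force: [-0.7, -0.5, -0.8]
finger_gap: 0.849
grasp_force: 0.0
tin_c [324. 187.] 0.82 [ 579.5 -337.1]
TCP [ 582.8 -336.   189.7] close 79.7 t 25.575 gap 0.85 gf 0.0 j7 2.08
ROW 5.15 34.64 -0.03 -0.180
```

Now the larger grey tube.

```bash
python3 -m crank '5.1 34.6 0 0;5.1 34.6 0 0;5.1 34.6 0 0;5.1 34.6 0 0;5.1 34.6 0 0;5.1 34.6 0 0;5.1 34.6 0 0;5.1 34.6 0 0' 0.7
python3 - <<'E'
from h import *
W=look("tube_c",40,"w8.png"); im=np.array(W["pixels"]).astype(int)
q=seg(W,(im.max(2)<75),80,(594,14))
to(594,14,52)
E
```

```text
time: 26.58
ee_pos: [594.5, 12.2, 190.2]
ee_rot: [-0.001, 0.09, 0.996, -0.0]
force: [0.2, -0.7, 0.8]
finger_gap: 0.703
grasp_force: 0.0
tube_c [329. 258.] 0.96 [664.8   4. ]
tube_c [322. 199.] 0.85 [597.4   8.9]
tube_c [257. 134.] 0.66 [522.  -41.9]
seg [579.7  13. ] [23.8 10.8] 70.7
TCP [594.7  11.6 190.7] close 79.6 t 26.675 gap 0.7 gf 0.0 j7 1.48
ROW 0.12 0.22 13.87 0.000
```

View pics/w8.png

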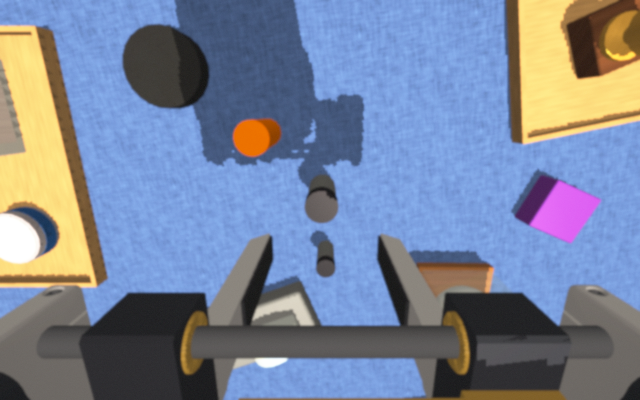

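The target tube's cap is centred at (322,206). The small grey tube (326,262) and the orange one (255,137) are left alone.

```bash
python3 - <<'E'
from h import *
W=env.camera("wrist");p=at(W,(322,206),80);print(p);to((p[0]+594)/2,(p[1]+10)/2,52)
E
```

```text
[593.46416238   9.21903335  80.        ]
TCP [594.8  11.7 190.8] close 79.6 t 26.725 gap 0.697 gf 0.0 j7 1.48
ROW 0.07 -0.23 13.88 0.000
```

```bash
python3 -m crank '0.1 -0.2 5 0;0.1 -0.2 10 0;0.1 -0.2 13.8 0;0.1 -0.2 13.8 0;0.1 -0.2 13.8 0'
python3 -m crank '0 0 0 0;0 0 0 0;0 0 0 0;0 0 0 0;0 0 0 0;0 0 0 0' 0.15 20
python3 -m crank '0 0 0 0;0 0 -5 0;0 0 -10 0;0 0 -14 0;0 0 -14 0'
python3 -c "
from h import *
W=env.camera('wrist')
to(526,-326,100,79.7)"
```

```text
time: 27.35
ee_pos: [594.4, 10.7, 54.6]
ee_rot: [0.001, 0.09, 0.996, -0.0]
force: [-0.3, -0.5, 0.5]
finger_gap: 0.7
grasp_force: 0.0
time: 28.1
ee_pos: [593.7, 11.3, 53.4]
ee_rot: [0.0, 0.09, 0.996, 0.0]
force: [-2.2, 0.3, 5.4]
finger_gap: 0.32
grasp_force: 20.0
time: 28.72
ee_pos: [594.9, 11.4, 195.9]
ee_rot: [0.002, 0.09, 0.996, 0.001]
force: [-0.2, -0.4, -0.5]
finger_gap: 0.316
grasp_force: 20.0
TCP [594.   11.5 193.9] close 79.7 t 28.775 gap 0.316 gf 20.0 j7 1.49
ROW 0.66 -34.42 9.39 0.000
```

```bash
python3 -m crank '0.9 -34.4 0 0;0.9 -34.4 0 0;0.9 -34.4 0 0;0.9 -34.4 0 0;0.9 -34.4 0 0;0.9 -34.4 0 0;0.9 -34.4 4 0;0.9 -34.4 7 0'
python3 - <<'E'
from h import *
T=env.camera("wrist"); im=np.array(T["pixels"]).astype(int)
to(523,-326,58.5,79.7)
u=np.array([.984,-.179]);print("tube local from TCP",(env.state()["ee_pos"][:2]-[511,-324])@u)
save(T,"w9.png")
E
```

```text
time: 29.78
ee_pos: [522.1, -325.4, 120.3]
ee_rot: [-0.001, 0.09, 0.996, 0.0]
force: [0.4, -0.1, -0.9]
finger_gap: 0.315
grasp_force: 20.0
TCP [ 520.8 -324.2  116.7] close 79.7 t 29.825 gap 0.314 gf 20.0 j7 2.15
ROW -0.25 -0.14 5.82 -0.000
tube local from TCP 9.642409004954652
```

View pics/w9.png

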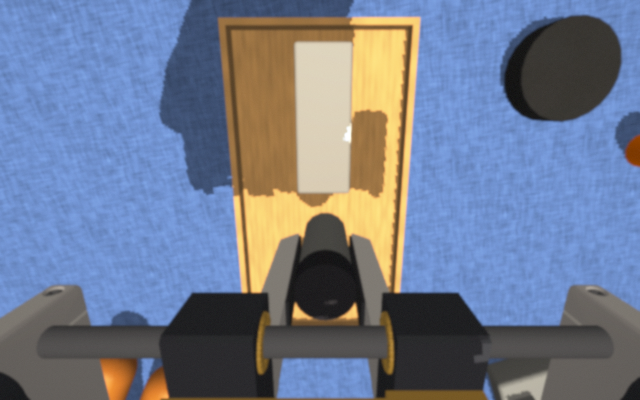

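The box stands well clear (edge at row 192) and the tube foot is at about (323,218). Lowering.

```bash
python3 -m crank '-0.3 0 3 0;-0.3 0 5 0;-0.3 0 5.6 0;-0.3 0 5.8 0;-0.3 0 5.8 0;-0.3 0 5.8 0'
python3 -m crank '0 0 0 0;0 0 0 0;0 0 0 0;0 0 0 0' 0.6
python3 -m crank '0 0 -5 0;0 0 -10 0;0 0 -15 0;0 0 -15 0'
python3 -c "
from h import *
to(400,0,300)"
```

```text
time: 30.58
ee_pos: [526.5, -326.2, 65.9]
ee_rot: [0.0, 0.09, 0.996, -0.0]
force: [-0.3, -0.5, -0.8]
finger_gap: 0.316
grasp_force: 20.0
time: 31.08
ee_pos: [526.2, -326.1, 65.2]
ee_rot: [-0.0, 0.09, 0.996, -0.0]
force: [-0.0, -0.5, 0.4]
finger_gap: 0.6
grasp_force: 0.0
time: 31.58
ee_pos: [527.4, -327.0, 218.9]
ee_rot: [0.003, 0.09, 0.996, -0.001]
force: [0.1, -0.0, -0.0]
finger_gap: 0.597
grasp_force: 0.0
TCP [ 527.4 -327.   218.9] close 79.7 t 31.575 gap 0.597 gf 0.0 j7 2.1
ROW 18.39 29.90 -8.11 0.000
```

The lift-off reading shows the tube was let go about 7 mm high. I'll move clear and check everything from the two fixed cameras.

```bash
python3 -m crank '18 29 -8 0;18 29 -8 0;18 29 -8 0;18 29 -8 0;18 29 -8 0;18 29 -8 0;18 29 -8 0'
python3 - <<'E'
from h import *
T=env.camera("top");S=env.camera("scene")
u=np.array([.984,-.179]);v=np.array([.179,.984]);c=np.array([510,-325])
for n,z in [("tube_c",45),("tin_c",19),("card_box_c",39),("plinth_c",20),("trophy_c",70),("puck_c",12)]:
    for k,C in (("T",T),("S",S)):
        for d in env.look_for(n,C)[:4]: 
            e=d["extent"];p=at(C,((e[0]+e[2])/2,(e[1]+e[3])/2),z)[:2];print(n,k,np.round(e).tolist(),round(d["conf"],2),np.round(p),"local",np.round([(p-c)@u,(p-c)@v]) if p[1]<-200 else "")
# predicted silhouette boxes of an upright tube / cup
def box(C,x,y,r,z0,z1):
    a=np.linspace(0,6.28,40);P3=[proj(C,(x+r*np.cos(t),y+r*np.sin(t),z)) for t in a for z in (z0,z1)];P3=np.array(P3);return np.round([*P3.min(0),*P3.max(0)]).tolist()
for C in (T,S): print("pred tube",box(C,526,-326,15,5,85),"pred cup",box(C,495.5,306,21,35,105),"pred tin",box(C,583,-337,30,5,33))
E
```

```text
time: 32.45
ee_pos: [400.3, -6.4, 295.2]
ee_rot: [0.0, 0.088, 0.996, 0.0]
force: [0.3, -1.0, -0.6]
finger_gap: 0.6
grasp_force: 0.0
tube_c T [340.0, 224.0, 355.0, 244.0] 0.63 [526. -40.] local 
tube_c T [470.0, 225.0, 501.0, 241.0] 0.57 [ 525. -327.] local [16.  1.]
tube_c S [263.0, 116.0, 277.0, 146.0] 0.73 [ 525. -324.] local [14.  3.]
tube_c S [324.0, 175.0, 340.0, 210.0] 0.73 [527. -31.] local 
tube_c S [283.0, 221.0, 292.0, 240.0] 0.46 [673.  14.] local 
tin_c T [470.0, 192.0, 502.0, 220.0] 0.83 [ 585. -340.] local [76. -2.]
tin_c S [239.0, 135.0, 261.0, 156.0] 0.88 [ 585. -330.] local [75.  8.]
card_box_c T [466.0, 247.0, 496.0, 295.0] 0.65 [ 447. -317.] local [-63.  -3.]
card_box_c S [279.0, 108.0, 315.0, 140.0] 0.96 [ 443. -319.] local [-67.  -6.]
plinth_c T [171.0, 239.0, 201.0, 266.0] 0.93 [493. 300.] local 
plinth_c T [189.0, 158.0, 224.0, 189.0] 0.82 [662. 260.] local 
plinth_c S [346.0, 306.0, 381.0, 339.0] 0.85 [666. 269.] local 
plinth_c S [427.0, 286.0, 467.0, 314.0] 0.76 [504. 320.] local 
trophy_c T [162.0, 240.0, 193.0, 259.0] 0.58 [498. 304.] local 
trophy_c S [434.0, 258.0, 467.0, 300.0] 0.91 [497. 310.] local 
puck_c T [367.0, 255.0, 407.0, 287.0] 0.68 [ 448. -126.] local 
puck_c S [323.0, 157.0, 354.0, 182.0] 0.81 [ 443. -122.] local 
puck_c S [280.0, 110.0, 317.0, 140.0] 0.27 [ 423. -346.] local [-81. -36.]
pred tube [471.0, 224.0, 499.0, 241.0] pred cup [160.0, 240.0, 191.0, 262.0] pred tin [468.0, 192.0, 501.0, 221.0]
pred tube [262.0, 115.0, 276.0, 146.0] pred cup [435.0, 256.0, 465.0, 297.0] pred tin [238.0, 133.0, 261.0, 155.0]
```

Both views match the silhouettes predicted for upright items: tube local (15,2), tin (75,3), card box (−65,−4), and the cup about 3 mm from the plinth's middle.

```bash
python3 -c "
from h import *
print(env.finish_job())"
```

```text
the job is handed in; nothing more can be done
None
```

I made up both orders and handed the job in at about 32 s of robot time, with no verdict shown; my last camera check matched all five items standing in place, though the tube dropped about 7 mm when I let it go.

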